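# Open the hutch with the sagging bolt

## Task

This little hutch is in for repair: its barrel bolt sags and its notch has dropped over the bent lip of the keeper. First take the plain wooden dowel out of the pocket tray and put it in the turned wooden dish, so it is to hand for plugging the keeper's screw holes; then pinch the bolt's knob, lift the bolt clear of the lip and keep it lifted while you draw it right back out of the keeper, without wrenching it against the keeper, and by the same knob pull the sprung gate about 8 cm open at its free edge. Finish while holding the knob, keeping the gate ajar like that with the bolt still drawn, so that I can get at the keeper, and disturb nothing else on the bench.

Things in the scene. Friction and masses are not known exactly. Their poses are not given: they have to be found in the camera images.
- hutch: Small wooden hutch, fixed to the bench: 240 deep (its x), 360 wide (its y), 240 high, flat roof; origin at the centre of its underside. The front with gate, bolt and keeper faces its own -x; its yaw differs (1.85 to 2.45 rad: the front looks to the robot's right and away). The gate's upright hinge axis is at its x = -120, y = -141, the gate's free edge at y = +141 when shut.
- gate (a joint): Opening of the gate, rad: 0 shut; grows as the free edge swings out to the hutch's -x (counter-clockwise from above). Wooden frame with wire mesh, 282 wide, 208 high, 20 thick, top edge 226 above the bench. A spring shuts it when let go (0.4 N m shut, 0.65 N m at 0.3 rad, about 3 N at the knob). 0.29 rad is 8 cm at the free edge.
- draw (a joint): How far the bolt is drawn along the gate towards the hinge, m: 0 shut, 0.045 its end stop; with the gate shut this is along the hutch's -y. Starts at 0.002 to 0.009. At about 0.015 the nose catches on the keeper's lip unless lifted; from 0.033 on it is out of the keeper and the gate is free. Friction 1.2 N; it stays where it is left.
- bolt: Steel bar of the barrel bolt, 14 diameter, across the gate's top rail, its axis 16 in front of the gate's face. Origin: pivot in the rear guide, 136 from the hinge when shut; its y runs along the bar to the nose end, 184 away. The front guide is worn, so the bar droops by 0.06 rad under its weight; it can be lifted by 0.095 rad. A notch 7 deep is worn in its underside behind the 12 long nose.
- bolt_knob (a point): Centre of the bolt's knob: steel cylinder, 16 diameter, 30 long, sticking straight out (bolt's -x), 43 in front of the gate's face, 105 along the bar from the pivot, with a 22 flange at its outer end. Pinch it on its +y and -y sides. Guides stay within 27 of the gate's face; the roof is 40 higher. About 200 above the bench; raising it 5 mm frees the notch from the lip, 10 mm is its limit.
- keeper: Steel keeper on the fixed front post beyond the gate's free edge: plate 30 x 64 with a staple 42 high round the bolt's nose; origin at the plate's centre on the post's face, 206 above the bench; its axes are those of the hutch.
- keeper_lip (a point): Top of the keeper's bent lip: its bottom edge on the gate's side, 18 wide and 3 thick, bent up by 11 mm into the bolt's notch. With the bolt sagging its top is 6.5 mm above the nose's underside.
- tray: Plywood pocket tray, fixed, 60 (its x) x 190 (its y) x 20 high, with four square pockets of 21 mm and 14 deep in a row along its y at -67.5, -22.5, 22.5 and 67.5; origin at the centre of its underside.
- dowel: Plain wooden dowel, 12 diameter and 42 long, standing upright in one of the four pockets (which one differs), 28 proud of the tray's top. Origin at the centre of its lower end, z along it. The tallest of the four parts.
- dowel_mid (a point): Middle of the dowel, 21 mm up its axis.
- dish: Shallow turned dish of dark wood, loose, about 92 across the rim and 28 high, sloping sides, inner floor 5 above the bench and 50 across; origin at the centre of its underside.
- pull: Small turned wooden drawer pull, 18 across and 25 high, standing in another pocket; leave it. Origin under its centre.
- ferrule: Brass tube, 17 diameter and 22 high, standing in another pocket; leave it. Origin under its centre.
- bead: Dark wooden bead, 17 across and 16 high, in another pocket; leave it. Origin under its centre.
- offcut: Small wooden block, 50 x 35 x 22, lying on the bench; leave it. Origin under its centre.
- glue: White bottle, 60 diameter, 150 high, standing on the bench; leave it. Origin under its centre.
- driver: Screwdriver lying on the bench; leave it. Origin under its middle.
Mind the look-alikes: they are no part of the job. What is shaped like the dish but turquoise or yellow is not meant.

How it is judged (in metres and radians):
On the way, in this order (a step that is already met when the one before it is completed fails the run):
1. the dowel lies in the dish, let go (horizontal distance between dowel_mid and dish below 0.038 m and height (world z) of dowel_mid below 0.05 m and contact force between the fingers and dowel below 0.1 N and linear speed of dowel below 0.05 m/s), for 0.2 s.
2. the bolt is drawn out of the keeper, the fingers on it (value of joint draw above 0.033 m and contact force between the fingers and bolt above 1 N), for 0.1 s.
At the end, for the whole second after the job is handed in: The gate is held still at 0.19 to 0.40 rad (5.3 to 11 cm at its free edge) by the fingers on the bolt (over 2 N), the bolt is still drawn by more than 33 mm, and the dowel is in the upright dish (its middle within 38 mm of the dish's centre and lower than 50 mm) (value of joint gate between 0.19 and 0.4 rad and velocity of joint gate between -0.05 and 0.05 rad/s and value of joint draw above 0.033 m and contact force between the fingers and bolt above 2 N and horizontal distance between dowel_mid and dish below 0.038 m and height (world z) of dowel_mid below 0.05 m and angle between dish's own z axis and vertical below 0.2 rad); the arm keeps its last pose, push and grip.
It fails at once if the bolt is wrenched against the keeper (over 40 N) (contact force between bolt and keeper above 40 N).
It fails at once if another thing on the bench or in the tray is disturbed (moved by over 30 mm) (distance of any of pull, ferrule, bead, offcut, glue, driver from where it was at the start of the episode above 0.03 m).
It also fails if it takes over 45 s, if anything falls off the work surface, if the arm or the gripper's body presses on something with over 40 N, if the wrist force passes 120 N, or if a joint passes its speed limit or range.

## Robot

A 6-joint arm with a two-finger parallel gripper is mounted at the origin on the work surface. World frame = base frame: x ahead of the robot, y to its left, z up, the work surface at z = 0. Lengths are in mm, angles in rad, forces in N, time in s.
With the tool pointing down it reaches from about 350 to 975 mm from the base axis. Payload 7.1 kg.
Tool frame: the origin (TCP) lies midway between the tips of the shut fingers; the grasp point (between the pads) lies 19 mm behind it (ctrl.grip_depth is the distance from the TCP to the grasp point, in mm); z points along the fingers, y is the line along which they close (so a half turn about z gives the same grasp; the last joint's range is limited). The gripper opens to 88 mm and grips with 3 to 60 N. Pads are 20 mm wide; open, the fingers measure 115 mm over their backs; the gripper's body (75 mm by 178 mm) begins 61 mm behind the grasp point.
Start: joints at [1.109, 0.423, 1.63, -0, 1.089, -0.019], TCP at [267.762, 564.72, 222.675] pointing down, gripper open.
Joint ranges: [-3, 3], [-0.9, 2.11], [0.09, 2.58], [-1.31, 4.45], [0.11, 2.69], [-2.54, 2.54]. Speed limits (rad/s): [2.39, 2.39, 3.01, 3.14, 3.14, 3.14].

## Interface

Orientations are given as a rotation vector (axis times angle).
In Python, from workcell import ctrl, cams gives the robot as it stands.
- The arm moves only by the tool move_arm, never from a script. Its argument "steps" is a list of rows, each a list of 3 entries, a list of its own where there are three numbers: the shift along the tool's x, y, z in units of 25 mm (1.0 is 25 mm), then the turn about the tool's z in units of 5 degrees (1.0 is 5 degrees), then the closure, from 0 (fully open) to 1 (shut). A call has 1 to 20 rows; each row shifts and turns the commanded pose from where the row before left it, along the tool's axes as they then stand; what a row does not reach is not made up. A row lasts 1/12 s, in which the tool goes at most 41.7 mm and 7.16 degrees, less where a joint would pass 70% of its speed; a pose out of reach is approached as far as the arm can. A call is refused whole if a number of a shift passes 1 or a number of a turn 1, either way. A call with a gripper value outside its range is refused whole. The fingers move at their own pace and stop on an object; the grip force is fixed at half the most. Time passes only in rows, so rows that do not move let the fingers close. It gives the time, the measured TCP pose, the force, the opening and the grip force at its end, in the units of the state.
- ctrl.get_obs(): the state, without advancing time (a new reading comes with each control period).
- cams.get_image(name): name is "scene" or "top" or "wrist"; returns a dict with "image" (420x560x3 uint8, red, green, blue), "camera_matrix" (3x3 intrinsics, pixels), "k1" (the pictures are not rectified: a ray, as slopes to the right and down, at radius r is drawn at 1 + k1 r^2 times it, then the intrinsics apply), "xyz" and "rotation" of the camera in the world; the wrist camera has in their place "mount" (4x4, takes a point from camera to tool coordinates, whose origin is the TCP and whose axes are the flange's). Camera axes: x right, y down, z forward; pixel columns grow to the right and rows downward; lengths in mm; the calibration is good to about 2 mm. A picture is of the moment at which its call begins: read the wrist's pose just before it. There is no depth.
- ctrl.close_job(): hands the job in; it is judged then, once.
Trained networks look in the newest picture that a camera, given by its name, has taken for a name from the list of things; names that differ only in an ending like _2 or _b are one class to them, and where a whole thing is asked for, a point or a joint stands for the part that bears it (a point fixed in the world has none). Each returns a list of dicts, best first, with "p" (0 to 1); they miss things now and then, are a little off and sometimes report something else, mostly with a low value. They report only what shows in the picture. A call takes as long as a camera call. They do not tell look-alikes from the thing itself.
- cams.boxes_of(camera, thing): "rect" ([centre column, centre row, width, height] in pixels, round what is visible of it).
- cams.cut_out(camera, thing): "pixels" (420x560 bool, what is visible of it) and "rect" ([centre column, centre row, width, height] in pixels, round what is visible of it).
The state is a dict: "t": time; "qpos": joint angles; "qvel": joint speeds; "joint_torque": joint torques, N m; "ee_pos": TCP position; "orientation": TCP orientation; "ft_force": force on the tool from outside, world axes, zero at the start; "moment": the same for the moment, N m; "width": finger opening in mm; "grasp_force": force on a finger pad.
Only numpy, scipy, OpenCV 4.12 (cv2) and the standard library are available. Lean on these libraries where they do the work, as an engineer would, in place of code of your own. Each camera call takes 0.05 s, during which the arm holds its last target. There are 200 camera calls.

## Working session

There is one attempt and no reset: what is moved stays moved. The work goes in short steps, Python scripts to look and compute and a tool call to move; the robot and the scene stay as the last step left them, time stands still between calls to the robot, and variables do not carry over. Pictures are saved under pics/ and viewed, at most 12 in all, crops included, and the job is handed in when it is done.

Besides the shell and the picture viewer there is one more tool, called after ">>>" by a JSON object that holds its "method" and its "body", one argument or row to a line. move_arm: Moves the arm, as the interface text tells. Its arguments: {"type":"object","properties":{"steps":{"type":"array"}},"required":["steps"]}

```bash
mkdir -p pics; ls
python3 - <<'E'
from workcell import ctrl, cams
import cv2,numpy as np
o=ctrl.get_obs();print(o)
for n in ("scene","top","wrist"):
    d=cams.get_image(n);cv2.imwrite(f"pics/{n}0.png",d["image"][:,:,::-1])
    print(n,{k:np.round(v,4).tolist() for k,v in d.items() if k!="image"})
    for th in ["dowel","dish","tray","bolt_knob","keeper","hutch","gate","pull","ferrule","bead","offcut","glue","driver"]:
        print(th,[(round(float(b["p"]),2),np.round(b["rect"]).astype(int).tolist()) for b in cams.boxes_of(n,th)][:4])
a=[cv2.imread(f"pics/{n}0.png") for n in("scene","top")]
E
```

```text
pics
{'t': 0.0, 'qpos': array([ 1.10899356e+00,  4.23840013e-01,  1.63068158e+00,  1.28337396e-05,
        1.08862635e+00, -1.90536592e-02]), 'qvel': array([-7.89201869e-05,  9.02131474e-04,  1.05030966e-03,  2.88361535e-04,
        5.52156158e-04,  1.14087917e-03]), 'joint_torque': array([ 1.54348463e-04, -5.44614601e+01, -2.73670846e+01,  6.44382345e-02,
        2.26771901e-02, -1.21797266e-04]), 'ee_pos': array([267.518885  , 564.23026321, 221.90553483]), 'orientation': array([-6.89727332e-01, -3.06455198e+00,  2.36823665e-03]), 'ft_force': array([-0.38727275, -0.14630079, -0.25767499]), 'moment': array([0.03116233, 0.05155751, 0.01386466]), 'grasp_force': 0.0, 'width': 87.77439887610548}
scene {'camera_matrix': [[387.8114, 0.0, 269.5789], [0.0, 387.8114, 212.7395], [0.0, 0.0, 1.0]], 'k1': -0.0076, 'xyz': [857.0063, -733.215, 621.9697], 'rotation': [-2.0682, -0.5496, 0.3203]}
dowel [(0.48, [260, 314, 6, 15])]
dish [(0.95, [314, 270, 39, 25]), (0.85, [106, 280, 42, 27]), (0.84, [231, 278, 40, 33]), (0.61, [245, 240, 37, 27])]
tray [(0.84, [251, 332, 76, 81])]
bolt_knob [(0.74, [332
[... 826 characters left out ...]
, 209, 13, 18])]
hutch [(0.97, [148, 184, 180, 190])]
gate [(0.91, [199, 159, 66, 92])]
pull [(0.52, [354, 194, 77, 27]), (0.26, [322, 145, 14, 17])]
ferrule []
bead []
offcut [(0.72, [320, 145, 12, 24]), (0.36, [230, 209, 16, 15])]
glue [(0.86, [290, 116, 29, 34]), (0.25, [382, 146, 68, 21])]
driver []
wrist {'camera_matrix': [[299.1259, 0.0, 276.6777], [0.0, 299.1259, 212.5731], [0.0, 0.0, 1.0]], 'k1': 0.0027, 'mount': [[0.0003, -0.9662, -0.2576, 69.8308], [1.0, 0.0003, 0.0003, 1.309], [-0.0002, -0.2576, 0.9662, -162.3153], [0.0, 0.0, 0.0, 1.0]]}
dowel []
dish []
tray []
bolt_knob []
keeper []
hutch [(0.57, [183, 363, 71, 27])]
gate []
pull []
ferrule []
bead []
offcut []
glue []
driver []
```

View pics/top0.png

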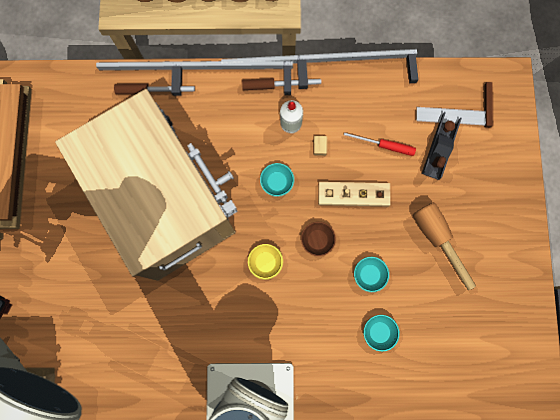

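View pics/scene0.png

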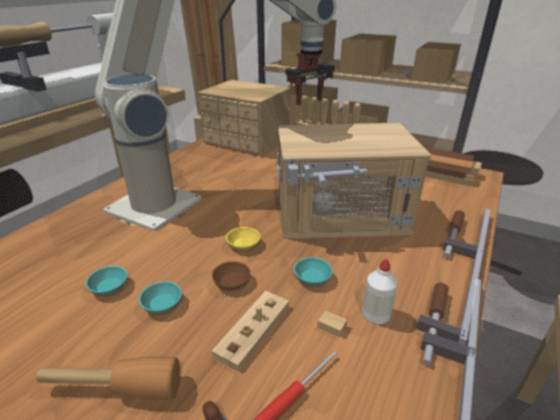

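```bash
cat > h.py <<'E'
from workcell import ctrl, cams
import cv2,numpy as np
from scipy.spatial.transform import Rotation as R
def cam(n):
    o=ctrl.get_obs(); d=cams.get_image(n)
    if n=="wrist":
        T=np.eye(4);T[:3,:3]=R.from_rotvec(o["orientation"]).as_matrix();T[:3,3]=o["ee_pos"];T=T@d["mount"]
        d["Rm"]=T[:3,:3];d["c"]=T[:3,3]
    else: d["Rm"]=R.from_rotvec(d["rotation"]).as_matrix();d["c"]=np.array(d["xyz"])
    d["D"]=np.array([d["k1"],0,0,0,0],float);d["K"]=np.array(d["camera_matrix"],float)
    return d
def ray(d,p):
    u=cv2.undistortPoints(np.array([[p]],float),d["K"],d["D"])[0,0]
    v=d["Rm"]@np.array([u[0],u[1],1]);return v/np.linalg.norm(v)
def onz(d,p,z):
    v=ray(d,p);return d["c"]+v*(z-d["c"][2])/v[2]
def proj(d,P):
    P=np.atleast_2d(np.array(P,float));r=cv2.Rodrigues(d["Rm"].T)[0]
    return cv2.projectPoints(P,r,-d["Rm"].T@d["c"],d["K"],d["D"])[0][:,0]
def tri(ps):
    A=0;b=0
    for d,p in ps:
        v=ray(d,p);M=np.eye(3)-np.outer(v,v);A=A+M;b=b+M@d["c"]
    return np.linalg.solve(A,b)
def crop(d,x,y,w,h,s):
    return cv2.resize(d["image"][y:y+h,x:x+w,::-1],None,fx=s,fy=s,interpolation=cv2.INTER_CUBIC)
E
python3 - <<'E'
from h import *
s=cam("scene");t=cam("top")
print("dish",onz(t,(320,240),20),onz(t,(318,238),20),onz(s,(231,278),14))
print("tray",onz(t,(354,193.5),20),onz(s,(251,331),14))
for p in [(329,193),(346,192),(363,194),(380,194)]:print("pocket",onz(t,p,20))
print("dowelS",onz(s,(260,314),30))
for p in [(57,142),(148,90),(235,233),(135,276)]:print("roofcorner",onz(t,p,240))
print("glue",onz(t,(290,116),100),onz(s,(381,290),60),"offcut",onz(t,(320,145),22),"yellow",onz(t,(265,261),20), "turq",onz(t,(277,180),20))
a=crop(s,205,285,100,80,4);b=crop(t,310,172,90,45,4);c=crop(s,265,140,180,100,4)
cv=np.zeros((600,800,3),np.uint8)
cv[:320,:400]=a[:320,:400];cv[:180,410:770]=b;cv2.imwrite("pics/c1.png",cv[:330])
cc=np.zeros((600,800,3),np.uint8);c=crop(s,270,150,160,100,4);cc[:400,:640]=c
e=crop(t,175,135,75,85,2.4);cc[400:600,:180]=e[:200,:180];cv2.imwrite("pics/c2.png",cc)
E
```

```text
dish [ 424.16074472 -182.8884154    20.        ] [ 429.50035565 -177.73299394   20.        ] [ 424.74607862 -179.994942     14.        ]
tray [ 548.63731934 -276.29334524   20.        ] [ 550.97654317 -291.14201997   14.        ]
pocket [ 550.50088558 -209.48229907   20.        ]
pocket [ 552.90265437 -255.01927463   20.        ]
pocket [ 547.09156082 -300.31991315   20.        ]
pocket [ 546.75715439 -345.80665114   20.        ]
dowelS [ 551.23835498 -256.17995943   30.        ]
roofcorner [626.41232724 432.83680944 240.        ]
roofcorner [751.85543713 228.00196958 240.        ]
roofcorner [411.84304195  20.58787068 240.        ]
roofcorner [318.27002788 238.92512403 240.        ]
glue [ 737.86388593 -106.20517817  100.        ] [751.14259119 -99.227571    60.        ] offcut [ 683.77176829 -187.98721783   22.        ] yellow [370.06705052 -38.29643002  20.        ] turq [587.29249968 -70.69392918  20.        ]
```

View pics/c1.png

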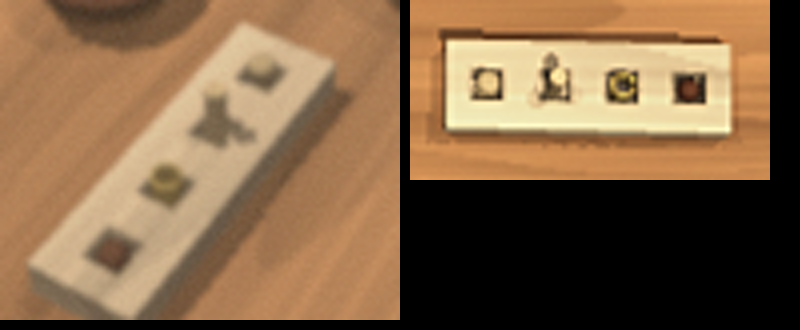

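View pics/c2.png

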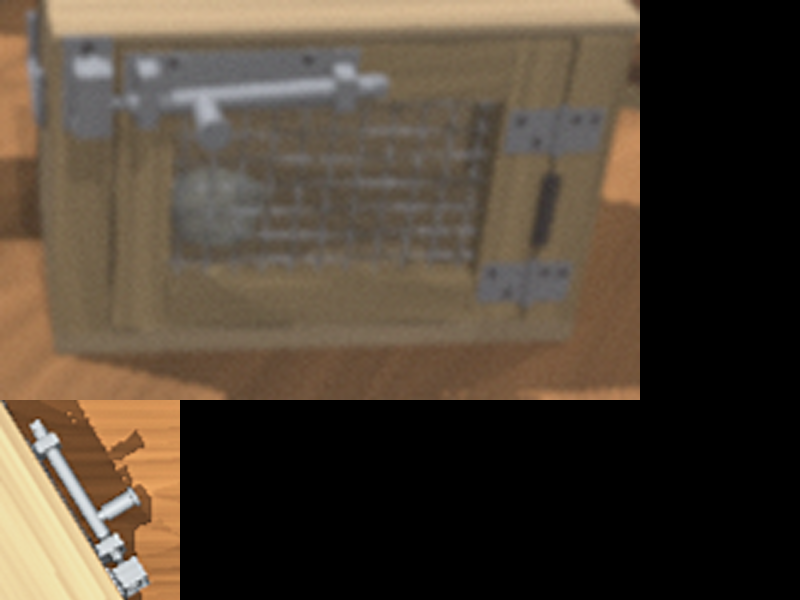

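The top view shows these candidates:
- **Dishes:** dark wooden dish (318,238), turquoise (277,180), (371,274) and (381,333), yellow (265,261). I choose the dark one.
- **Tray pockets, left to right:** pale pull (329,193), tall slim dowel (347,191), brass ferrule (363,194), dark bead (380,194). I choose the second pocket; the crop shows its part standing well proud.

The bolt's knob is near (224,178) in the top view and (323,181) in the scene view.

>>> {"method": "move_arm", "body": {
  "steps": [
    [[0,0,-1],0,0],
    [[0,0,-1],0,0],
    [[0,0,-1],0,0],
    [[0,0,-1],0,0],
    [[-1,-1,0],0,0],
    [[-1,-1,0],0,0],
    [[-1,-1,0],0,0],
    [[-1,-1,0],0,0],
    [[-1,-1,0],0,0],
    [[-1,-1,0],0,0],
    [[-1,-1,0],0,0],
    [[-1,-1,0],0,0],
    [[-1,-1,0],0,0],
    [[-1,-1,0],0,0],
    [[-1,-1,0],0,0],
    [[-1,-1,0],0,0],
    [[-1,-1,0],0,0],
    [[-1,-1,0],0,0],
    [[-1,-1,0],0,0],
    [[-1,-1,0],0,0]
  ]
}}

```text
t: 3.87
ee_pos: [458.1, 30.1, 323.0]
orientation: [0.69, 3.064, 0.0]
ft_force: [0.3, -0.3, 0.3]
width: 88.0
grasp_force: 0.0
```

>>> {"method": "move_arm", "body": {
  "steps": [
    [[-1,-1,0],0,0],
    [[-1,-1,0],0,0],
    [[-1,-1,0],0,0],
    [[-1,-1,0],0,0],
    [[-1,-1,0],0,0],
    [[-1,-1,0],0,0],
    [[-1,-1,0],0,0],
    [[-1,-1,0],1,0],
    [[0,0,0],1,0],
    [[0,0,0],1,0],
    [[0,0,0],1,0],
    [[0,0,0],1,0],
    [[0,0,0],1,0],
    [[0,0,0],1,0],
    [[0,0,0],1,0],
    [[0,0,0],1,0],
    [[0,0,0],1,0],
    [[0,0,0],1,0],
    [[0,0,0],1,0],
    [[0,0,0],1,0]
  ]
}}

```text
t: 5.53
ee_pos: [552.8, -234.5, 322.7]
orientation: [-2.233, -2.209, 0.0]
ft_force: [0.6, 0.7, -0.7]
width: 88.0
grasp_force: 0.0
```

Run:
```python
from h import *
o=ctrl.get_obs();print(o["t"],o["ee_pos"],o["orientation"],o["qpos"])
w=cam("wrist");s=cam("scene");t=cam("top")
cv2.imwrite("pics/w1.png",w["image"][:,:,::-1])
for n,d in (("wrist",w),("scene",s),("top",t)):
  for th in ["dowel","tray","dish","pull","ferrule"]:
    print(n,th,[(round(float(b["p"]),2),np.round(b["rect"]).astype(int).tolist()) for b in cams.boxes_of(n,th)][:4])
```

```text
5.5333 [ 552.76900351 -234.47674331  322.66441725] [-2.23331701e+00 -2.20943896e+00  5.00123173e-05] [-4.20993716e-01  2.90236737e-01  1.58579928e+00 -1.42969273e-05
  1.26560956e+00 -4.10240317e-01]
wrist dowel []
wrist tray [(0.97, [276, 205, 37, 116])]
wrist dish [(0.96, [191, 142, 60, 63]), (0.83, [139, 41, 71, 77]), (0.76, [300, 64, 68, 70]), (0.71, [139, 230, 56, 55])]
wrist pull [(0.5, [275, 164, 8, 15])]
wrist ferrule [(0.47, [273, 218, 6, 10])]
scene dowel [(0.55, [259, 313, 5, 18])]
scene tray [(0.63, [251, 330, 77, 84]), (0.38, [272, 302, 10, 11])]
scene dish [(0.91, [230, 277, 40, 31]), (0.87, [108, 283, 40, 25]), (0.7, [315, 270, 40, 26]), (0.62, [245, 240, 30, 26])]
scene pull []
scene ferrule [(0.55, [245, 331, 8, 13])]
top dowel [(0.15, [228, 209, 14, 20])]
top tray []
top dish [(0.97, [279, 181, 36, 33]), (0.72, [384, 331, 35, 31]), (0.67, [373, 274, 30, 35]), (0.41, [256, 256, 12, 27])]
top pull []
top ferrule []
```

View pics/w1.png

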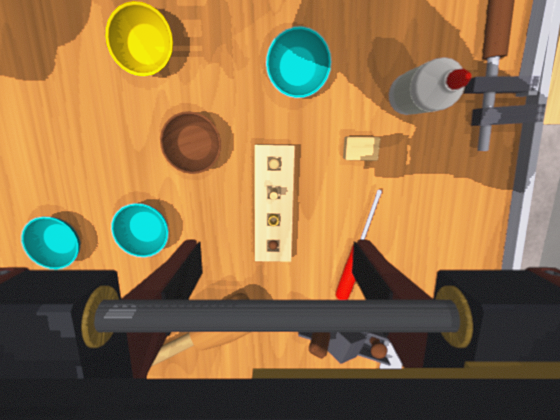

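Run:
```python
from h import *
w=cam("wrist");s=cam("scene")
p=np.array([551.5,-255.5])
for d,n in((w,"w"),(s,"s")):
    print(n,np.round(proj(d,[[*p,20],[*p,48]]),1))
for q in [(255,145),(294,145),(255,261),(291,261),(274,163),(274,193),(273.5,219),(273,245)]:print(q,np.round(onz(w,q,20),1))
a=crop(w,235,140,80,130,4.5);b=crop(s,230,285,60,60,6)
cv=np.zeros((600,800,3),np.uint8);cv[:585,:360]=a;cv[:360,370:730]=b;cv2.imwrite("pics/c3.png",cv)
np.save("pics/d.npy",0)
```

```text
w [[275.2 193.3]
 [275.2 197. ]]
s [[260.4 317.3]
 [260.1 307.5]]
(255, 145) [ 521.4 -180.8   20. ]
(294, 145) [ 580.5 -181.1   20. ]
(255, 261) [ 516.7 -371.1   20. ]
(291, 261) [ 577.2 -371.4   20. ]
(274, 163) [ 549.9 -208.    20. ]
(274, 193) [ 549.6 -255.    20. ]
(273.5, 219) [ 548.4 -297.8   20. ]
(273, 245) [ 547.2 -342.6   20. ]
```

View pics/c3.png

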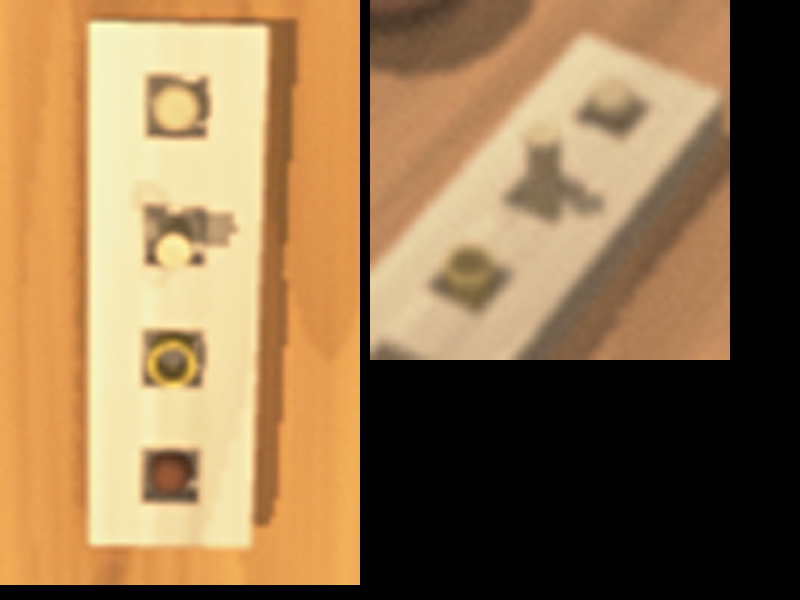

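Wrist crop: the dowel's top is at (273.4,195.6) in the second pocket. That puts it at x≈549, y≈-254, matching the scene view. Going down to it.

>>> {"method": "move_arm", "body": {
  "steps": [
    [[-0.78,-0.15,1],0,0],
    [[0,0,1],0,0],
    [[0,0,1],0,0],
    [[0,0,1],0,0],
    [[0,0,1],0,0],
    [[0,0,1],0,0],
    [[0,0,1],0,0],
    [[0,0,1],0,0],
    [[0,0,1],0,0],
    [[0,0,1],0,0],
    [[0,0,1],0,0.2],
    [[0,0,0.9],0,0.4],
    [[0,0,0],0,0.7],
    [[0,0,0],0,1],
    [[0,0,0],0,1],
    [[0,0,0],0,1],
    [[0,0,0],0,1],
    [[0,0,0],0,1]
  ]
}}

```text
t: 8.03
ee_pos: [549.8, -254.4, 26.6]
orientation: [2.227, 2.213, 0.001]
ft_force: [-0.7, -0.3, 0.3]
width: 37.9
grasp_force: 0.0
```

>>> {"method": "move_arm", "body": {
  "steps": [
    [[0,0,0],0,1],
    [[0,0,0],0,1],
    [[0,0,0],0,1],
    [[0,0,0],0,1],
    [[0,0,0],0,1],
    [[0,0,0],0,1],
    [[0,0,-0.8],0,1],
    [[0,0,-1],0,1],
    [[0,0,-1],0,1]
  ]
}}

```text
t: 8.78
ee_pos: [548.2, -253.6, 95.1]
orientation: [-2.227, -2.213, 0.001]
ft_force: [0.0, -0.5, 0.1]
width: 11.3
grasp_force: 30.0
```

Run:
```python
from h import *
o=ctrl.get_obs();print(o["t"],o["ee_pos"],o["width"],o["grasp_force"])
w=cam("wrist");s=cam("scene");t=cam("top")
for n,d in (("wrist",w),("scene",s),("top",t)):
  for th in ["dish","bolt_knob","keeper"]:
   for b in cams.cut_out(n,th)[:5]:
    c=b["rect"][:2];m=b["pixels"];print(n,th,round(float(b["p"]),2),np.round(b["rect"]),np.round(onz(d,c,22),1),d["image"][m].mean(0).astype(int))
a=crop(t,180,140,75,85,5);b=crop(s,275,155,80,45,5)
cv=np.zeros((600,800,3),np.uint8);cv[:425,:375]=a;cv[:225,380:780]=b;e=crop(w,160,200,240,140,1.7);cv[230:230+e.shape[0],380:380+e.shape[1]]=e;cv2.imwrite("pics/c4.png",cv)
```

```text
8.7833 [ 548.21220382 -253.61695051   95.12471472] 11.265551552555516 29.999855160713196
wrist dish 0.9 [110. 123. 123. 129.] [ 424.1 -174.3   22. ] [123  74  48]
wrist dish 0.81 [331.  14. 105.  28.] [ 587.2 -103.3   22. ] [ 14 203 202]
wrist dish 0.66 [ 42. 290.  82.  99.] [ 343.3 -313.4   22. ] [ 13 198 197]
scene dish 0.95 [314. 271.  39.  29.] [586.9 -70.5  22. ] [ 78 149 147]
scene dish 0.91 [228. 277.  37.  34.] [ 422.5 -186.9   22. ] [97 69 51]
scene dish 0.88 [162. 297.  39.  30.] [ 334.3 -313.9   22. ] [ 85 148 144]
scene dish 0.62 [108. 281.  38.  25.] [ 187.3 -336.3   22. ] [ 82 138 134]
scene dish 0.61 [292. 170.  13.  24.] [288.  396.1  22. ] [107 107 109]
scene bolt_knob 0.76 [332. 177.  64.  21.] [433.6 417.8  22. ] [122 123 126]
scene keeper 0.52 [290. 173.  14.  25.] [293.7 374.9  22. ] [107 107 109]
scene keeper 0.19 [271. 302.   6.   8.] [ 550.9 -208.9   22. ] [158 135 102]
top dish 0.87 [384. 333.  34.  31.] [ 183.9 -339.7   22. ] [ 46 143 137]
top dish 0.63 [278. 180.  32.  31.] [587.9 -74.2  22. ] [ 50 153 147]
top bolt_knob 0.76 [212. 165.  43.  40.] [629.2 105.1  22. ] [119 119 118]
```

View pics/c4.png

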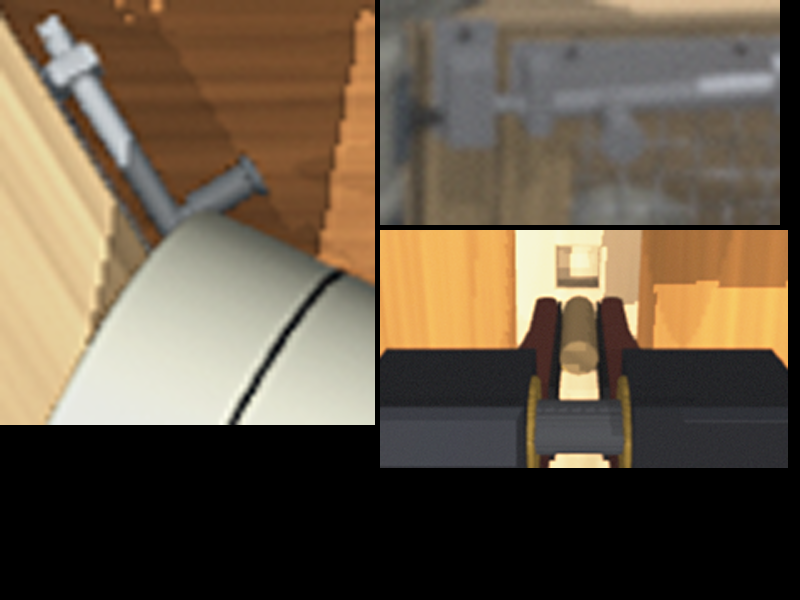

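The held dowel shows between the pads (wrist crop; grip width 11.3). The dark dish is at about (426,-179).

>>> {"method": "move_arm", "body": {
  "steps": [
    [[0.6,-0.98,0],0,1],
    [[0.6,-0.98,0],0,1],
    [[0.6,-0.98,0],0,1],
    [[0.6,-0.98,0],0,1],
    [[0.6,-0.98,0],0,1],
    [[0,0,0],0,1],
    [[0,0,0.9],0,1],
    [[0,0,0.9],0,1],
    [[0,0,0.9],0,1],
    [[0,0,0],0,1],
    [[0,0,0],0,0.7],
    [[0,0,0],0,0.6],
    [[0,0,0],0,0.6],
    [[0,0,0],0,0.6],
    [[0,0,-0.5],0,0.6],
    [[0,0,-1],0,0.6],
    [[0,0,-1],0,0.6],
    [[0,0,-1],0,0.6],
    [[0,0,-1],0,0.5],
    [[0,0,-1],0,0.5]
  ]
}}

```text
t: 11.05
ee_pos: [426.9, -178.2, 167.3]
orientation: [2.228, 2.213, 0.001]
ft_force: [-0.4, 0.6, -1.1]
width: 42.9
grasp_force: 0.0
```

Run:
```python
from h import *
o=ctrl.get_obs();print(o["t"],o["ee_pos"],o["orientation"],o["width"],o["grasp_force"])
w=cam("wrist");s=cam("scene");t=cam("top")
for n,d in (("wrist",w),("scene",s),("top",t)):
  for th in ["dish","dowel","bolt_knob"]:
   for b in cams.boxes_of(n,th)[:5]:
    c=b["rect"][:2];print(n,th,round(float(b["p"]),2),np.round(b["rect"]),np.round(onz(d,c,22),1))
w5=w["image"][:,:,::-1]
a=crop(s,205,255,60,45,5);b=crop(t,180,140,75,85,5)
cv=np.zeros((600,800,3),np.uint8);cv[:225,:300]=a;cv[:425,310:685]=b;cv[230:440,0:280]=cv2.resize(w5,(280,210));cv2.imwrite("pics/c5.png",cv)
```

```text
11.05 [ 426.90272869 -178.16617245  167.32859837] [2.22767825e+00 2.21332900e+00 7.73041911e-04] 42.865493148787806 0.0
wrist dish 0.93 [ 61. 331.  26.  68.] [ 171.1 -332.4   22. ]
wrist dish 0.84 [443.  89. 100. 102.] [588.5 -67.3  22. ]
wrist dish 0.66 [210.  56. 101. 111.] [366.4 -37.   22. ]
wrist dish 0.39 [225. 339.  12.  19.] [ 364.7 -345.6   22. ]
wrist dowel 0.5 [276. 204.  15.  20.] [ 427.6 -179.9   22. ]
scene dish 0.93 [162. 296.  40.  29.] [ 333.2 -312.    22. ]
scene dish 0.91 [314. 272.  38.  30.] [589.  -74.4  22. ]
scene dish 0.71 [230. 277.  42.  30.] [ 426.4 -186.4   22. ]
scene dish 0.64 [244. 237.  35.  27.] [366.7 -33.3  22. ]
scene dish 0.63 [108. 281.  40.  26.] [ 189.1 -336.4   22. ]
scene dowel 0.43 [232. 275.   8.  16.] [ 426.2 -178.    22. ]
scene bolt_knob 0.66 [331. 177.  63.  19.] [430.8 410.9  22. ]
top dish 0.93 [279. 180.  34.  32.] [587.  -76.6  22. ]
top dish 0.88 [372. 275.  35.  33.] [ 330.8 -315.3   22. ]
top dish 0.81 [262. 259.  21.  31.] [374.4 -29.5  22. ]
top dish 0.78 [383. 332.  35.  33.] [ 187.1 -339.1   22. ]
top dish 0.35 [290. 116.  24.  36.] [ 767.4 -107.9   22. ]
top bolt_knob 0.68 [211. 180.  47.  65.] [588.4 106.8  22. ]
```

View pics/c5.png

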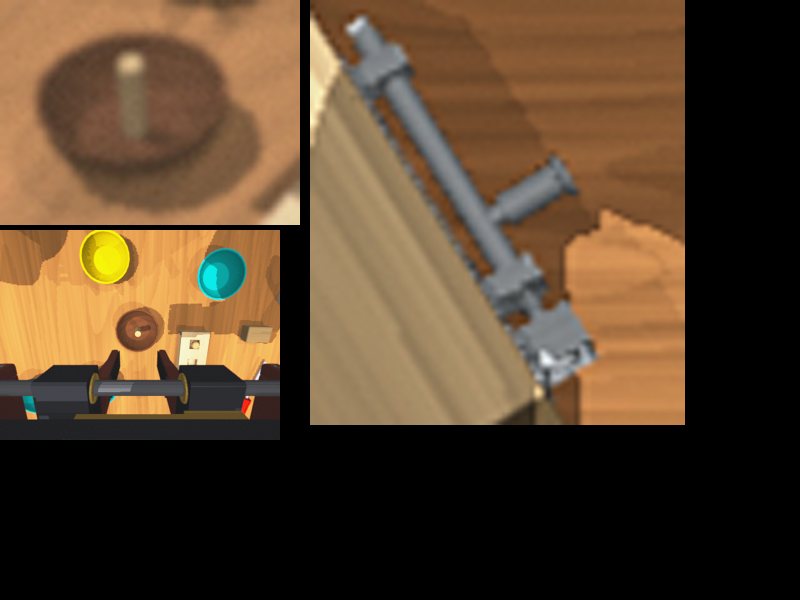

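The dowel stands in the dark dish near its centre (scene crop (132,95)) and is let go. In the top crop the knob runs from (500,213) to its flange at (568,178). Next I work out the knob's pose.

Run:
```python
from h import *
s=cam("scene");t=cam("top")
T=lambda x,y:((x-310)/5+180-.4,y/5+140-.4)
# bar axis pts z~203 (rear z 206, front ~200)
A=onz(t,T(357,25),206);B=onz(t,T(515,270),199);d=B-A;yaw=np.arctan2(d[1],d[0])-np.pi/2
print("bar",A,B,np.linalg.norm(d[:2]),"yaw",yaw%(2*np.pi),"ang y",np.degrees(yaw)+90)
r=onz(t,T(497,215),200);f=onz(t,T(570,177),200);print("root",r,"flange",f,np.degrees(np.arctan2(*(f-r)[1::-1])),np.linalg.norm(f-r))
k=onz(t,T(537,193),200);print("knob",k)
fe=onz(t,T(566,178),200)
print("tri flange",tri([(t,T(566,178)),(s,(323.2,182.0))]),"scene@200",onz(s,(323.2,182.),200), "top",fe)
E=onz(t,T(345,60),240);F=onz(t,T(537,395),240);print("roof edge ang",np.degrees(np.arctan2(*(F-E)[1::-1])))
```

```text
bar [628.42929409 134.38193453 206.        ] [510.93639472  58.80489764 199.        ] 139.70135971611333 yaw 2.1424101060455767 ang y -147.24894293741332
root [537.12842556  67.50036028 200.        ] flange [555.1934106   33.54890943 200.        ] -61.983322491307284 38.45835018872498
knob [547.58315389  48.92645563 200.        ]
tri flange [553.77353722  35.00268507 202.51473119] scene@200 [551.74297029  39.29135478 200.        ] top [554.72426771  35.41983481 200.        ]
roof edge ang -150.0683606539481
```

>>> {"method": "move_arm", "body": {
  "steps": [
    [[0.91,0.48,-0.43],0,0.45],
    [[0.91,0.48,-0.43],0,0.45],
    [[0.91,0.48,-0.43],0,0.45],
    [[0.91,0.48,-0.43],0,0.45],
    [[0.91,0.48,-0.43],0,0.45],
    [[0.91,0.48,-0.43],0,0.45],
    [[0.91,0.48,-0.43],0,0.45],
    [[0.91,0.48,-0.43],0,0.45],
    [[0.91,0.48,-0.43],0,0.45],
    [[0.91,0.48,-0.43],0,0.45],
    [[0,0,0],-1,0.45],
    [[0,0,0],-1,0.45],
    [[0,0,0],-1,0.45],
    [[0,0,0],-1,0.45],
    [[0,0,0],-1,0.45],
    [[0,0,0],-1,0.45],
    [[0,0,0],-0.2,0.45],
    [[0,0,0],0,0.45]
  ]
}}

```text
t: 13.25
ee_pos: [548.3, 48.5, 272.5]
orientation: [-1.557, -2.728, 0.0]
ft_force: [-0.4, 1.0, -0.3]
width: 48.0
grasp_force: 0.0
```

Run:
```python
from h import *
o=ctrl.get_obs();print(o["t"],o["ee_pos"],o["orientation"],o["width"],R.from_rotvec(o["orientation"]).as_matrix().round(4))
w=cam("wrist")
for th in ["bolt_knob","keeper","dish"]:
   print(th,[(round(float(b["p"]),2),np.round(b["rect"])) for b in cams.boxes_of("wrist",th)[:3]])
n=np.array([.515,-.857,0]);b=np.array([-.857,-.515,0]);k=np.array([547,49,200.])
P=proj(w,[k,k+15*n,k-27*n,k-27*n+60*b,k-27*n-80*b]);print(P)
im=w["image"][:,:,::-1].copy()
cv2.imwrite("pics/w6.png",cv2.resize(im,(800,600)))
```

```text
13.25 [548.31981451  48.54320035 272.45993947] [-1.55729543e+00 -2.72808182e+00  3.85909922e-04] 48.04548581627249 [[-5.085e-01  8.611e-01 -4.000e-04]
 [ 8.611e-01  5.085e-01 -1.000e-04]
 [ 2.000e-04 -4.000e-04 -1.000e+00]]
bolt_knob [(0.66, array([304., 208., 222.,  72.]))]
keeper [(0.86, array([176., 190.,  58.,  39.]))]
dish [(0.78, array([ 48., 314.,  24.,  55.])), (0.76, array([127., 258.,  63.,  30.])), (0.72, array([260., 267.,  55.,  54.]))]
[[273.95906897 220.84917632]
 [274.13432984 238.15768684]
 [273.62913733 188.27925533]
 [198.19406445 188.82705964]
 [374.31831116 187.53497059]]
```

View pics/w6.png

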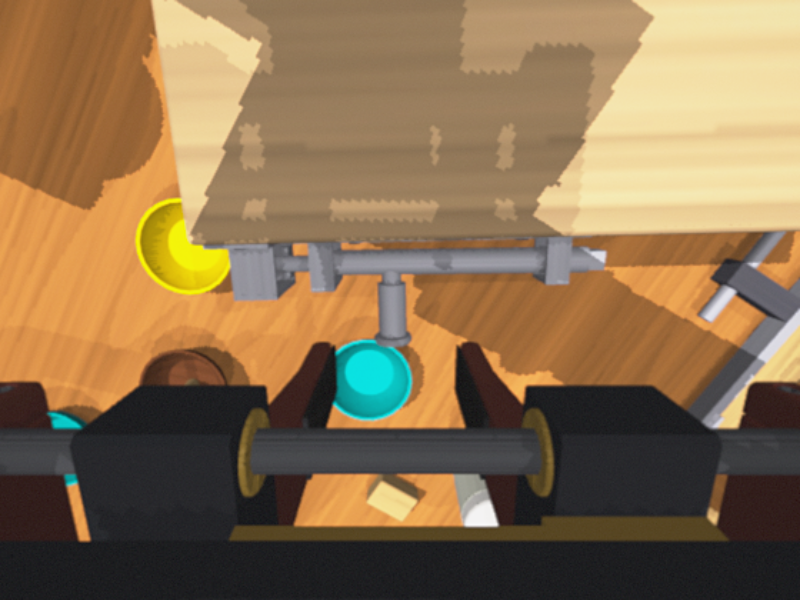

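The knob's outer end at (275,241)/560 px agrees with the predicted position within about 1 mm. I trim the yaw, go down and pinch.

>>> {"method": "move_arm", "body": {
  "steps": [
    [[0.06,0,0.9],-0.2,0.45],
    [[0,0,0.9],0,0.45],
    [[0,0,0.9],0,0.45],
    [[0,0,0.9],0,0.45],
    [[0,0,0],0,0.6],
    [[0,0,0],0,0.75],
    [[0,0,0],0,0.9],
    [[0,0,0],0,1],
    [[0,0,0],0,1],
    [[0,0,0],0,1],
    [[0,0,0],0,1],
    [[0,0,0],0,1]
  ]
}}

```text
t: 14.45
ee_pos: [548.2, 49.8, 183.9]
orientation: [1.531, 2.742, 0.001]
ft_force: [-1.9, -1.0, 6.9]
width: 15.0
grasp_force: 30.3
```

Run:
```python
from h import *
o=ctrl.get_obs();print(o["t"],o["ee_pos"],o["orientation"],o["width"],o["grasp_force"],o["ft_force"])
w=cam("wrist");s=cam("scene")
im=w["image"][:,:,::-1].copy()
cv=np.zeros((600,800,3),np.uint8);cv[:420,:560]=im;e=crop(s,275,155,80,45,3);cv[425:425+135,:240]=e
cv2.imwrite("pics/w7.png",cv)
```

```text
14.45 [548.16999968  49.79156062 183.85176911] [1.53100608e+00 2.74158873e+00 1.16180653e-03] 15.03917836922353 30.25693507050164 [-1.92935254 -0.96095526  6.90432338]
```

View pics/w7.png

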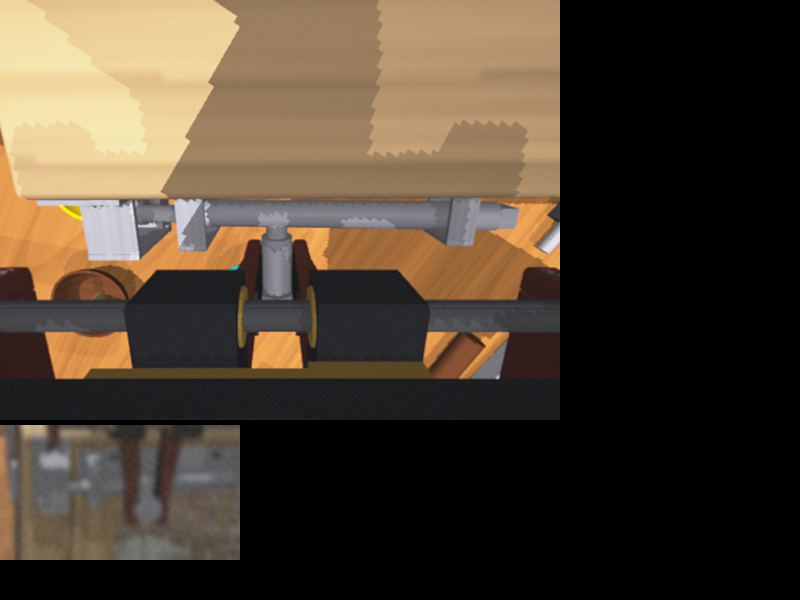

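The knob is between the pads and clear of the flange (wrist crop ~(277,265)). Lifting next.

>>> {"method": "move_arm", "body": {
  "steps": [
    [[0,0,-0.12],0,1],
    [[0,0,-0.12],0,1],
    [[0,0,-0.1],0,1],
    [[0,0,0],0,1],
    [[0,0,0],0,1]
  ]
}}

```text
t: 14.97
ee_pos: [547.4, 49.8, 191.0]
orientation: [-1.532, -2.743, 0.0]
ft_force: [-0.1, -0.1, -2.1]
width: 15.2
grasp_force: 30.4
```

>>> {"method": "move_arm", "body": {
  "steps": [
    [[0,0.1,0],0,1],
    [[0,0.15,0],0,1],
    [[0,0.15,0],0,1],
    [[0,0,0],0,1]
  ]
}}

```text
t: 15.3
ee_pos: [556.8, 55.5, 191.0]
orientation: [1.532, 2.743, 0.001]
ft_force: [0.8, 1.5, -3.8]
width: 15.1
grasp_force: 30.4
```

>>> {"method": "move_arm", "body": {
  "steps": [
    [[0,0.15,0],0,1],
    [[0,0.15,0],0,1],
    [[0,0,0],0,1]
  ]
}}

```text
t: 15.55
ee_pos: [563.2, 59.5, 191.2]
orientation: [1.532, 2.743, 0.001]
ft_force: [1.1, 1.3, -4.2]
width: 15.2
grasp_force: 30.4
```

>>> {"method": "move_arm", "body": {
  "steps": [
    [[0,0.15,0],0,1],
    [[0,0.15,0],0,1],
    [[0,0.15,0],0,1],
    [[0,0.15,0],0,1],
    [[0,0,0],0,1],
    [[0,0,0],0,1]
  ]
}}

```text
t: 16.05
ee_pos: [575.9, 67.3, 191.3]
orientation: [1.532, 2.742, 0.001]
ft_force: [1.6, 0.4, -4.1]
width: 15.6
grasp_force: 30.3
```

Run:
```python
from h import *
o=ctrl.get_obs();print(o["t"],o["ee_pos"],o["orientation"],o["width"],o["grasp_force"],o["ft_force"])
w=cam("wrist")
cv2.imwrite("pics/w8.png",w["image"][:,:,::-1])
```

```text
16.05 [575.90837464  67.2699891  191.250287  ] [1.53152682e+00 2.74227711e+00 1.46181232e-03] 15.635834840891153 30.34664376492401 [ 1.59481973  0.44158158 -4.06503966]
```

View pics/w8.png

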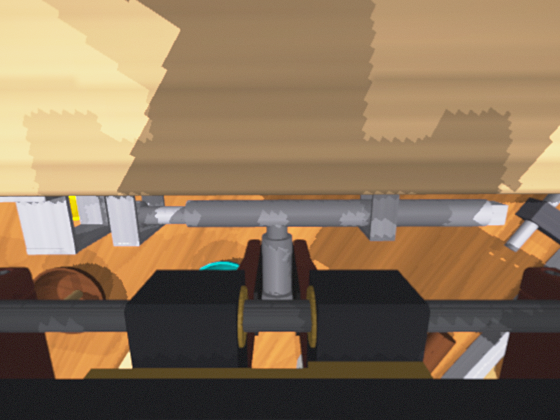

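The bolt is drawn, with the nose at about (170,214), well clear of the keeper. A touch further, then swing the gate.

>>> {"method": "move_arm", "body": {
  "steps": [
    [[0,0.08,0],0,1],
    [[0,0,0],0,1],
    [[-0.12,0.03,0],-0.17,1],
    [[-0.235,0.055,0],-0.333,1],
    [[-0.235,0.055,0],-0.333,1],
    [[0,0,0],0,1]
  ]
}}

```text
t: 16.6
ee_pos: [588.4, 57.1, 191.2]
orientation: [-1.429, -2.798, -0.0]
ft_force: [-2.3, 2.3, -2.7]
width: 15.2
grasp_force: 30.4
```

>>> {"method": "move_arm", "body": {
  "steps": [
    [[-0.235,0.055,0],-0.333,1],
    [[-0.235,0.055,0],-0.333,1],
    [[-0.235,0.055,0],-0.333,1],
    [[-0.235,0.055,0],-0.333,1],
    [[0,0,0],0,1]
  ]
}}

```text
t: 17.02
ee_pos: [607.2, 42.5, 191.1]
orientation: [-1.265, -2.875, -0.001]
ft_force: [-2.0, 3.7, -3.3]
width: 15.3
grasp_force: 30.4
```

>>> {"method": "move_arm", "body": {
  "steps": [
    [[-0.235,0.055,0],-0.333,1],
    [[-0.235,0.055,0],-0.333,1],
    [[-0.235,0.055,0],-0.333,1],
    [[-0.1,0.02,0],-0.15,1],
    [[0,0,0],0,1],
    [[0,0,0],0,1],
    [[0,0,0],0,1],
    [[0,0,0],0,1]
  ]
}}

```text
t: 17.68
ee_pos: [623.7, 31.7, 191.1]
orientation: [-1.121, -2.934, 0.0]
ft_force: [-2.6, 4.4, -3.6]
width: 15.3
grasp_force: 30.4
```

Run:
```python
from h import *
o=ctrl.get_obs();print(o["t"],o["ee_pos"],o["width"],o["grasp_force"],o["ft_force"],abs(o["qvel"]).max())
w=cam("wrist");s=cam("scene");t=cam("top")
print([(round(float(b["p"]),2),np.round(b["rect"])) for b in cams.boxes_of("scene","dowel")])
cv=np.zeros((600,800,3),np.uint8);cv[:315,:420]=cv2.resize(w["image"][:,:,::-1],(420,315));cv[:280,430:790]=crop(s,210,150,180,140,2)
cv[320:570,:400]=crop(t,170,130,160,100,2.5);cv[290:515,430:730]=crop(s,205,255,60,45,5)
cv2.imwrite("pics/w9.png",cv)
```

```text
17.6833 [623.74448286  31.67059188 191.07603676] 15.302457422174824 30.37345916032791 [-2.55837192  4.44078768 -3.63505318] 0.0010887543908097994
[(0.37, array([235., 349.,  10.,   8.]))]
```

View pics/w9.png

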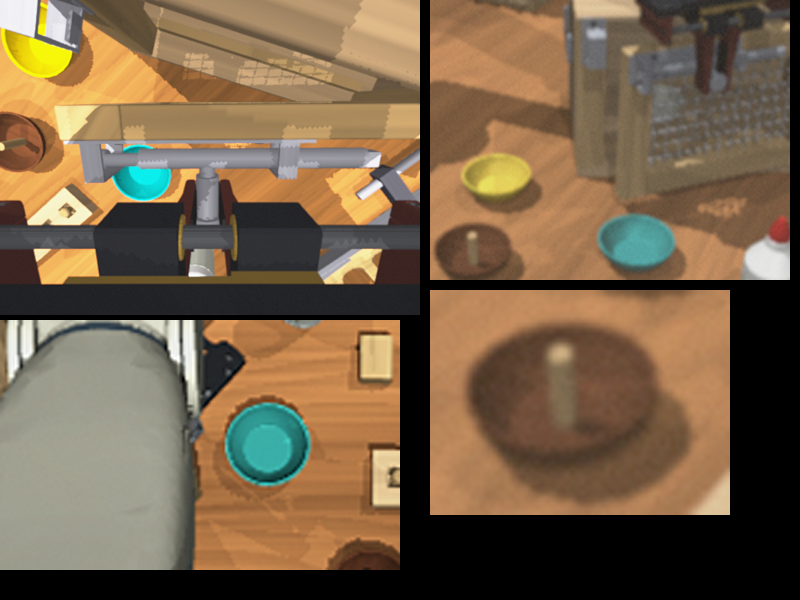

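The gate is open by about 0.29 rad (turned 16.6°), the bar is still aligned with the grip, and the dowel still stands in the dish. I draw the bolt a little further for margin.

>>> {"method": "move_arm", "body": {
  "steps": [
    [[0,0.06,0],0,1],
    [[0,0.06,0],0,1],
    [[0,0,0],0,1],
    [[0,0,0],0,1],
    [[0,0,0],0,1]
  ]
}}

```text
t: 18.3
ee_pos: [625.0, 32.5, 190.8]
orientation: [-1.12, -2.933, 0.004]
ft_force: [-6.4, -1.8, -2.2]
width: 15.4
grasp_force: 30.5
```

The bolt has met its end stop with a light 6 N, so it is fully drawn. I ease off 1 mm and let it settle.

>>> {"method": "move_arm", "body": {
  "steps": [
    [[0,-0.05,0],0,1],
    [[0,0,0],0,1],
    [[0,0,0],0,1],
    [[0,0,0],0,1],
    [[0,0,0],0,1],
    [[0,0,0],0,1]
  ]
}}

```text
t: 18.8
ee_pos: [625.1, 32.5, 191.1]
orientation: [-1.12, -2.935, 0.001]
ft_force: [-4.1, 0.7, -2.9]
width: 15.2
grasp_force: 30.5
```

Run:
```python
from h import *
o=ctrl.get_obs();print(o["t"],o["ee_pos"],o["grasp_force"],o["ft_force"],abs(o["qvel"]).max())
print(ctrl.close_job())
```

```text
18.8 [625.09511366  32.45291432 191.06866789] 30.475590862333775 [-4.12485569  0.67815124 -2.91876542] 0.00244069176697458
the job is handed in; nothing more can be done
None
```

Job handed in at 18.8 s: the dowel stands in the dark dish, the bolt was lifted and drawn to its end stop, and the gate is held about 0.29 rad (roughly 8 cm) open by the knob; the hand-in returned no verdict.

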